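# Close the engraving jig, seat its clamp screw and hold it a quarter turn back

### The job

The blue blank is loaded in the engraving jig: swing the red clamp leaf down until it lies flat on the nest, then turn the black thumbscrew knob in it clockwise until it seats against its stop, and back it off a quarter turn. Finish while still gripping the knob at that setting, with the leaf shut (someone else will set the lock nut while you hold it), and leave the blank in its nest and everything else on the bench where it is.

Things in the scene. Friction and masses are not known exactly. Their poses are not given: they have to be found in the camera images.
- jig: dark steel engraving jig, bolted down: base 210 (x) x 150 (y) x 25 mm, bolt lugs make it 190 mm wide at mid-length. Origin: centre of its underside, on the bench; z up, +x towards the leaf's hinge, on the side away from the robot (yaw up to 0.4 rad either way). On the base an 8 mm deep nest for the blank, its walls' top 33 mm above the bench.
- leaf (a joint): opening angle of the red clamp leaf, rad: 0 = shut flat on the nest, 1.0 to 1.4 = standing open at the start, stop at 1.65. Opening lifts the tab from the jig's -x direction towards up. The hinge is stiff (0.33 N m): the leaf stays wherever it is left, and shuts with a push of 1 to 3 N at its yellow tab.
- leaf_hinge (a point): midpoint of the leaf's hinge axis, 90 mm from the jig's centre towards its +x and 33.5 mm above the bench; the axis lies along the jig's y, at the leaf's underside.
- leaf_tab (a point): middle of the outer face (upper when shut) of the yellow tab, 34 x 60 x 8 mm, at the leaf's free end, 187 mm from the hinge axis; the leaf's edge is at 204 mm. While open, the outer face looks up and away from the robot. The leaf is a red frame 8 mm thick, 120 mm wide; shut, its outer face is 41.5 mm above the bench. Axes: the leaf's, equal to the jig's when shut.
- screw (a joint): angle in rad by which the screw is backed off from its seat: 0 = seated (hard stop), grows anticlockwise seen from above with the leaf shut, stop at 4.5; 0.8 to 2.6 at the start. Clockwise tightens. Friction 0.06 N m: it stays where it is left. Its rise per turn is negligible (the knob keeps its height on the leaf).
- knob: black knob of the clamp screw: a bar 42 mm long (its x), 12 mm thick (its y), 30 mm tall, white mark towards +x, on a 12 mm stem in the leaf's crossbar, 90 mm from the hinge axis. Origin: on the screw's axis at the leaf's outer face; the bar reaches from 20 to 50 mm along z, the screw's axis (up when the leaf is shut). With the screw seated its x is the leaf's x; it turns with joint screw.
- knob_grip (a point): point on the screw's axis in the middle of the bar knob, where to grip it: 37 mm off the leaf's outer face (78.5 mm above the bench with the leaf shut). Pinch the bar across its 12 mm thickness.
- blank: blue plastic blank, 90 x 72 x 6 mm, already lying flat in the jig's nest (6 mm play); origin: centre of its underside, 25 mm above the bench.
- spare_blank: spare white plastic blank, 90 x 72 x 6 mm, lying flat beside the jig; leave alone. Origin: centre of its underside.
- wrench: 160 mm steel open-end wrench lying flat; leave alone.
- bit_case: cutter case, blue base with clear lid, 130 x 85 x 42 mm; leave alone. Origin: centre of its underside.
- strap: rust-brown clamp strap, 107 x 34 x 10 mm, lying flat; leave alone. Origin: centre of its underside.
- pendant: black hand-wheel pendant, about 205 x 85 x 39 mm, lying on its back; leave alone. Origin: centre of its underside.
- collet_nut: steel collet nut, 32 mm across, 22 mm high; leave alone. Origin: centre of its underside.

How it is judged:
By the outcome, as a careful person would: the job done as asked, in the order asked, and still so for the second after the job is handed in, while the arm keeps its last pose, push and grip.
It also fails if it takes over 64 s, if anything falls off the work surface, if the arm or the gripper's body presses on something with over 40 N, if the wrist force passes 120 N, or if a joint passes its speed limit or range.

### The arm

A 6-joint arm with a two-finger parallel gripper is mounted at the origin on the work surface. World frame = base frame: x ahead of the robot, y to its left, z up, the work surface at z = 0. Lengths are in mm, angles in rad, forces in N, time in s.
With the tool pointing down it reaches from about 275 to 750 mm from the base axis. Payload 10.2 kg.
Tool frame: the origin (TCP) lies on the front face of the gripper's body, between the roots of the fingers; the fingertips stand 73 mm ahead of it and the grasp point (between the pads) lies 54 mm ahead of it; z points along the fingers, y is the line along which they close (so a half turn about z gives the same grasp; the last joint's range is limited). The gripper opens to 85 mm and grips with 20 to 120 N. Pads are 22 mm wide; open, the fingers measure 114 mm over their backs; the gripper's body (76 mm by 85 mm) begins 54 mm behind the grasp point. The pads swing forward as they close: fully open they stand 13 mm farther back than shut.
Start: joints at [-0.223, 0.313, 1.498, -0, 1.331, -0.223], TCP at [525.006, -0.014, 303.894] pointing down, gripper open.
Joint ranges: [-2.94, 2.94], [-0.97, 2.17], [0.19, 2.56], [-1.23, 4.37], [0.02, 3.11], [-2.88, 2.88]. Speed limits (rad/s): [2.39, 2.39, 3.01, 3.14, 3.14, 3.14].

### API

Orientations are given as a unit quaternion [w, x, y, z].
In Python, from rig import * gives the robot as it stands.
- The arm moves only by the tool step_arm, never from a script. Its argument "plan" is a list of rows, each an object with "offset": the shift along the tool's x, y, z in cm, a list of three; "rot": the turn, a rotation vector about the tool's x, y, z in degrees, a list of three; "gripper": the finger opening in cm, from 0 to 8.54. In form: [{"offset": [x, y, z], "rot": [wx, wy, wz], "gripper": gripper}, ...]. A call has 1 to 12 rows; each row is the pose to reach, as a shift and turn from the pose commanded when the call began, along the tool's axes at that moment; what a row does not reach only later rows make up. A row lasts 1/10 s, in which the tool goes at most 50 mm and 8.59 degrees, less where a joint would pass 70% of its speed; a pose out of reach is approached as far as the arm can. A call with a gripper value outside its range is refused whole. The fingers move at their own pace and stop on an object; "squeeze" is the grip in N (left out, the last holds). Time passes only in rows, so rows that repeat a pose let the fingers close. It gives the time, the measured TCP pose, the force, the opening and the grip force at its end, in the units of the state.
- sense(): the state, without advancing time (a new reading comes with each control period).
- capture(name): name is "scene" or "side" or "wrist"; returns a dict with "color" (400x640x3 uint8, red, green, blue), "depth" (400x640 float32, mm along the optical axis (not along the pixel's ray), 0 where there is no reading), "vertical_fov" (degrees; the focal length in pixels is half the picture's height over the tangent of half this angle, whatever the lens; pixels are square), "cx", "cy" (the principal point, pixels), "rvec" (rotation vector, rad) and "tvec" (3), from world to camera coordinates, as OpenCV has them; the wrist camera has in their place "mount" (4x4, takes a point from camera to tool coordinates, whose origin is the TCP and whose axes are the flange's). Camera axes: x right, y down, z forward; pixel columns grow to the right and rows downward; lengths in mm; the calibration is good to about 2 mm. A picture is of the moment at which its call begins: read the wrist's pose just before it.
- finish_job(): hands the job in; it is judged then, once.
The state is a dict: "time_s": time; "joints": joint angles; "dq": joint speeds; "tau": joint torques, N m; "eef_pos": TCP position; "ee_rot": TCP orientation; "force": force on the tool from outside, world axes, zero at the start; "wrist_torque": the same for the moment, N m; "grip_width": opening from 0.0 (shut) to 1.0 (fully open); "grip_force": force on a finger pad.
Only numpy, scipy, OpenCV 4.12 (cv2) and the standard library are available. Lean on these libraries where they do the work, as an engineer would, in place of code of your own. Each camera call takes 0.05 s, during which the arm holds its last target. There are 200 camera calls.

## Working session

There is one attempt and no reset: what is moved stays moved. The work goes in short steps, Python scripts to look and compute and a tool call to move; the robot and the scene stay as the last step left them, time stands still between calls to the robot, and variables do not carry over. Pictures are saved under pics/ and viewed, at most 10 in all, crops included, and the job is handed in when it is done.

Besides the shell and the picture viewer there is one more tool, called after "Request:" as a command line: name --argument value ..., lists and objects as JSON in quotes. step_arm: Moves the arm, as the interface text tells. Its arguments: {"type":"object","properties":{"plan":{"type":"array"},"squeeze":{"type":"number"}},"required":["plan"]}

```bash
mkdir -p pics; ls
cat > h.py <<'E'
from rig import *
import numpy as np, cv2
from scipy.spatial.transform import Rotation as R
def cap(n):
    s=sense(); d=capture(n)
    h,w=d["color"].shape[:2]; f=h/2/np.tan(np.radians(d["vertical_fov"])/2)
    if "mount" in d:
        q=s["ee_rot"]; T=np.eye(4); T[:3,:3]=R.from_quat([q[1],q[2],q[3],q[0]]).as_matrix(); T[:3,3]=s["eef_pos"]
        M=T@np.array(d["mount"])
    else:
        r=R.from_rotvec(np.ravel(d["rvec"])).as_matrix(); M=np.eye(4); M[:3,:3]=r.T; M[:3,3]=-r.T@np.ravel(d["tvec"])
    d["M"]=M; d["f"]=f; return d
def cloud(d):
    z=d["depth"]; v,u=np.indices(z.shape)
    p=np.stack([(u-d["cx"])*z/d["f"],(v-d["cy"])*z/d["f"],z],-1)
    return p@d["M"][:3,:3].T+d["M"][:3,3]
def save(d,n): cv2.imwrite("pics/"+n,d["color"][:,:,::-1])
E
python3 - <<'E'
from h import *
print(sense())
for n in("scene","side"):
    d=cap(n); save(d,n+".png"); print(n,d["M"].round(2),d["f"],(d["depth"]>0).mean())
    P=cloud(d); hsv=cv2.cvtColor(d["color"],cv2.COLOR_RGB2HSV); ok=d["depth"]>0
    H,S,V=[hsv[...,i].astype(int) for i in range(3)]
    for k,m in dict(red=((H<6)|(H>174))&(S>150)&(V>80),yel=(H>20)&(H<34)&(S>130)&(V>100),blue=(H>95)&(H<125)&(S>130)&(V>60)).items():
        m=m&ok; print(k,m.sum(), np.median(P[m],0).round(), np.percentile(P[m],[2,98],axis=0).round().tolist() if m.any() else '')
E
```

```text
pics
{'time_s': 0.0, 'joints': array([-2.23393694e-01,  3.13444983e-01,  1.49843926e+00, -9.41901939e-06,
        1.33097596e+00, -2.23418668e-01]), 'dq': array([-0.00032816, -0.00120404, -0.00035036,  0.00120291, -0.00084983,
        0.00023139]), 'tau': array([-5.78409599e-04, -4.12261176e+01, -2.59742296e+01, -3.58453699e-04,
        4.11797926e-03, -1.23038126e-05]), 'eef_pos': array([5.24837409e+02, 2.63693070e-02, 3.03336759e+02]), 'ee_rot': array([-5.33861212e-04,  7.07097016e-01,  7.07116262e-01, -3.41592730e-04]), 'force': array([-0.46920824, -0.13021355, -0.62077919]), 'wrist_torque': array([-0.02047279, -0.04101082,  0.05648899]), 'grip_force': 0.0, 'grip_width': 1.0011127527140766}
scene [[ 4.50000e-01  7.60000e-01 -4.60000e-01  1.09125e+03]
 [ 8.90000e-01 -3.80000e-01  2.40000e-01 -2.65910e+02]
 [ 1.00000e-02 -5.20000e-01 -8.50000e-01  1.05182e+03]
 [ 0.00000e+00  0.00000e+00  0.00000e+00  1.00000e+00]] 400.7834590837125 0.99604296875
red 14637 [546.  28.   6.] [[-1452.0, -789.0, -644.0], [979.0, 1060.0, 170.0]]
yel 2649 [730. 376.  67.] [[547.0, 56.0, 8.0], [783.0, 497.0, 234.0]]
blue 740 [829. 616.  40.] [[466.0, -389.0, 13.0], [857.0, 770.0, 51.0]]
side [[-8.7000e-01 -2.5000e-01  4.3000e-01  4.5490e+01]
 [-5.0000e-01  4.5000e-01 -7.4000e-01  9.1489e+02]
 [-0.0000e+00 -8.6000e-01 -5.2000e-01  7.1566e+02]
 [ 0.0000e+00  0.0000e+00  0.0000e+00  1.0000e+00]] 487.8264935888658 0.99599609375
red 10373 [ 34. 836. 640.] [[27.0, 57.0, 4.0], [959.0, 850.0, 651.0]]
yel 3773 [708. 430.  64.] [[554.0, 96.0, -0.0], [825.0, 508.0, 218.0]]
blue 2068 [ 612. -314.   32.] [[449.0, -1108.0, 9.0], [867.0, 644.0, 191.0]]
```

View pics/scene.png

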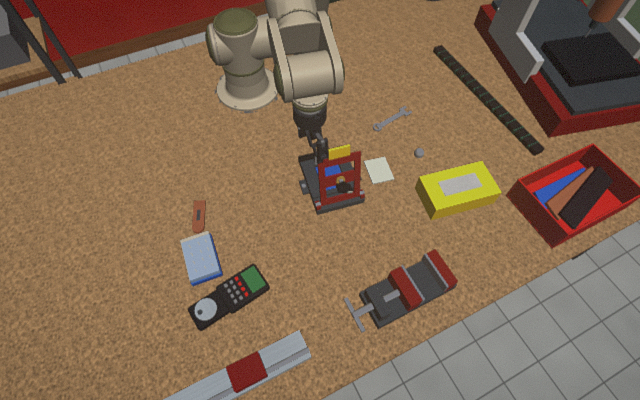

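View pics/side.png

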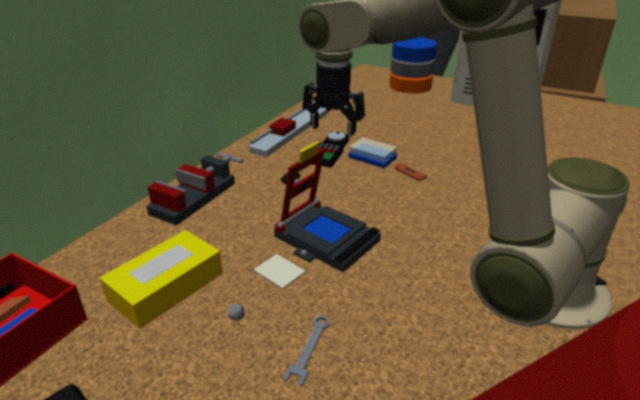

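The scene view shows the jig at about (335,180), with the yellow tab at (340,152) and the leaf standing open. The side view shows the blank at (327,229), the tab at (310,152) and the open leaf at (302,185). Next I'll measure within these regions.

Run:
```python
from h import *
for n,(x0,x1,y0,y1) in dict(scene=(295,368,140,215),side=(270,385,138,270)).items():
    d=cap(n)
    P=cloud(d); hsv=cv2.cvtColor(d["color"],cv2.COLOR_RGB2HSV); ok=np.zeros(d["depth"].shape,bool); ok[y0:y1,x0:x1]=1
    H,S,V=[hsv[...,i].astype(int) for i in range(3)]
    for k,m in dict(red=((H<6)|(H>174))&(S>150)&(V>60),yel=(H>20)&(H<34)&(S>130)&(V>100),blue=(H>95)&(H<125)&(S>130)&(V>60),base=(P[...,2]>20)&(P[...,2]<38)&(S<110)).items():
        m=m&ok; m=cv2.erode(m.astype(np.uint8),np.ones((2,2)))>0
        p=P[m]; print(n,k,m.sum(), np.median(p,0).round(1), np.percentile(p,[3,97],axis=0).round().tolist())
        if k in('blue','base','yel'):
            r=cv2.minAreaRect(p[:,:2].astype(np.float32)); print('  rect xy',r)
        c=p.mean(0); w,v=np.linalg.eigh(np.cov((p-c).T)); print('   c',c.round(1),'sd',np.sqrt(w).round(1),'axes',v.T.round(3).tolist())
    cv2.imwrite(f"pics/{n}_c.png",cv2.resize(d["color"][y0:y1,x0:x1,::-1],None,fx=5,fy=5))
```

```text
scene red 772 [569.8  66.1 130.4] [[549.0, 14.0, 40.0], [594.0, 125.0, 200.0]]
   c [572.2  66.9 128. ] sd [27.1 41.8 72.3] axes [[0.983, 0.123, -0.14], [-0.093, 0.975, 0.201], [0.161, -0.185, 0.969]]
scene yel 197 [550.5  73.3 222.3] [[544.0, 48.0, 208.0], [557.0, 99.0, 237.0]]
  rect xy ((731.4710693359375, -51.413330078125), (52.0510139465332, 836.1093139648438), 55.635276794433594)
   c [552.6  72.1 225.7] sd [ 7.  15.6 77.9] axes [[0.817, -0.101, -0.567], [0.273, 0.935, 0.228], [-0.507, 0.341, -0.791]]
scene blue 98 [482.3  93.9  33.8] [[469.0, 56.0, 30.0], [538.0, 117.0, 37.0]]
  rect xy ((502.1101989746094, 76.92549133300781), (68.10076141357422, 77.77409362792969), 73.07996368408203)
   c [485.1  92.9  33.6] sd [ 2.  13.  18.4] axes [[0.016, 0.01, 1.0], [0.703, 0.711, -0.018], [-0.711, 0.704, 0.005]]
scene base 663 [499.2  40.4  33.3] [[398.0, 5.0, 23.0], [601.0, 148.0, 38.0]]
  rect xy ((499.091064453125, 80.7056655883789), (148.46665954589844, 203.2892608642578), 80.12970733642578)
   c [503.3  51.5  31.8] sd [ 4.  39.  66.2] axes [[0.031, -0.004, 1.0], [-0.131, 0.991, 0.00
[... 471 characters left out ...]
-0.984, 0.178, 0.022], [0.026, 0.023, 0.999], [-0.178, -0.984, 0.028]]
side blue 863 [500.5  76.4  30.1] [[449.0, -321.0, 9.0], [607.0, 119.0, 33.0]]
  rect xy ((369.7047119140625, 309.77978515625), (177.30221557617188, 1361.501220703125), 20.76274299621582)
   c [503.8  12.6  29.9] sd [ 23.7  41.  170.9] axes [[0.792, 0.109, 0.6], [-0.567, -0.232, 0.791], [-0.226, 0.967, 0.122]]
side base 2522 [480.2  86.3  30.2] [[390.0, -346.0, 22.0], [723.0, 164.0, 34.0]]
  rect xy ((568.5407104492188, -115.48599243164062), (330.6539306640625, 655.8654174804688), 37.664085388183594)
   c [503.9  42.6  29. ] sd [  3.8  61.6 167.4] axes [[0.004, -0.001, 1.0], [0.853, 0.521, -0.003], [-0.521, 0.853, 0.003]]
```

View pics/side_c.png

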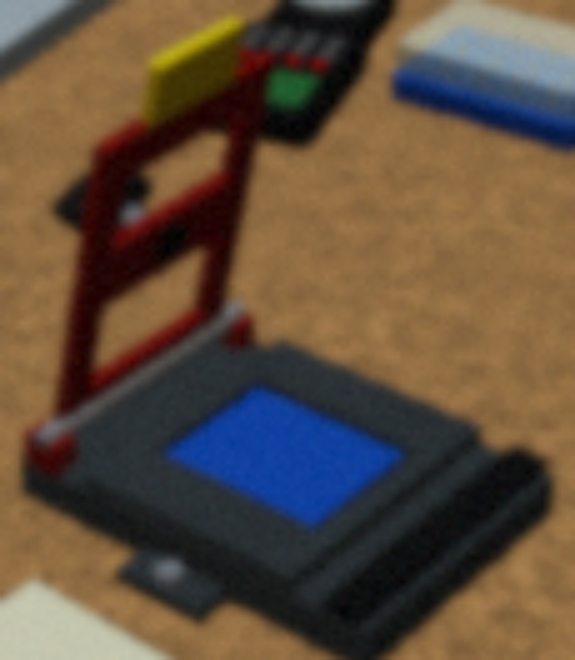

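The crop shows the leaf standing open, with the knob on its far side. The jig's yaw is about -0.172 and its hinge is near (588,65). The leaf is open about 1.35 rad. I'll go over the top to the far side of the tab with the fingers shut.

Request:
step_arm --plan '[{"offset":[0,0,-4],"rot":[0,0,0],"gripper":0},{"offset":[1,1,-6],"rot":[0,0,5],"gripper":0},{"offset":[3,4,-6],"rot":[0,0,9.9],"gripper":0},{"offset":[6.2,8.3,-6],"rot":[0,0,9.9],"gripper":0},{"offset":[6.2,8.3,-6],"rot":[0,0,9.9],"gripper":0},{"offset":[6.2,8.3,-6],"rot":[0,0,9.9],"gripper":0},{"offset":[6.2,8.3,-6],"rot":[0,0,9.9],"gripper":0},{"offset":[6.2,8.3,-3],"rot":[0,0,9.9],"gripper":0},{"offset":[6.2,8.3,0],"rot":[0,0,9.9],"gripper":0},{"offset":[6.2,8.3,2.6],"rot":[0,0,9.9],"gripper":0},{"offset":[6.2,8.3,2.6],"rot":[0,0,9.9],"gripper":0}]'

```text
time_s: 1.3
eef_pos: [606.4, 61.3, 275.4]
ee_rot: [-0.002, 0.766, 0.643, -0.002]
force: [-0.7, -0.2, -0.7]
grip_width: -0.002
grip_force: 0.0
```

Request:
step_arm --plan '[{"offset":[0,-2,-0.3],"rot":[0,0,0],"gripper":0},{"offset":[0,-4,-0.5],"rot":[0,0,0],"gripper":0},{"offset":[0,-5.3,-0.2],"rot":[0,0,0],"gripper":0},{"offset":[0,-6.6,0.1],"rot":[0,0,0],"gripper":0},{"offset":[0,-8.3,0.8],"rot":[0,0,0],"gripper":0},{"offset":[0,-9.9,1.6],"rot":[0,0,0],"gripper":0},{"offset":[0,-11.4,2.6],"rot":[0,0,0],"gripper":0},{"offset":[0,-12.8,3.7],"rot":[0,0,0],"gripper":0},{"offset":[0,-14,5],"rot":[0,0,0],"gripper":0},{"offset":[0,-15.2,6.4],"rot":[0,0,0],"gripper":0}]'

```text
time_s: 2.3
eef_pos: [458.2, 87.7, 215.8]
ee_rot: [0.001, 0.766, 0.643, 0.001]
force: [-0.3, -0.1, 0.6]
grip_width: 0.001
grip_force: 0.5
```

Run:
```python
from h import *
d=cap("side"); cv2.imwrite("pics/s2.png",cv2.resize(d["color"][100:300,220:420,::-1],None,fx=3,fy=3))
```

```text
(no output)
```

View pics/s2.png

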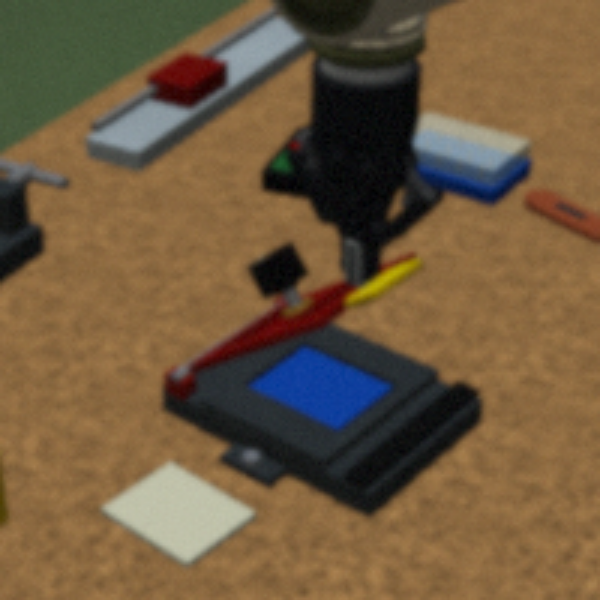

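The leaf is at about 0.55 rad, with the fingertips on it next to the tab. I'll push on to shut.

Request:
step_arm --plan '[{"offset":[0,-1.6,1.4],"rot":[0,0,0],"gripper":0},{"offset":[0,-2.6,2.9],"rot":[0,0,0],"gripper":0},{"offset":[0,-3.4,4.5],"rot":[0,0,0],"gripper":0},{"offset":[0,-3.9,6.1],"rot":[0,0,0],"gripper":0},{"offset":[0,-4.2,7.5],"rot":[0,0,0],"gripper":0},{"offset":[0,-4.4,8.6],"rot":[0,0,0],"gripper":0},{"offset":[0,-4.4,9.4],"rot":[0,0,0],"gripper":0},{"offset":[0,-4.4,9.8],"rot":[0,0,0],"gripper":0},{"offset":[0,-4.4,9.9],"rot":[0,0,0],"gripper":0},{"offset":[0,-4.4,9.9],"rot":[0,0,0],"gripper":0}]'

```text
time_s: 3.35
eef_pos: [415.3, 95.6, 115.4]
ee_rot: [0.0, 0.766, 0.643, 0.0]
force: [-0.7, 0.4, -0.7]
grip_width: -0.005
grip_force: 0.0
```

Request:
step_arm --plan '[{"offset":[0,0,0.1],"rot":[0,0,0],"gripper":0},{"offset":[0,0,0.2],"rot":[0,0,0],"gripper":0},{"offset":[0,0,0.2],"rot":[0,0,0],"gripper":0}]'

```text
time_s: 3.65
eef_pos: [415.3, 95.7, 114.0]
ee_rot: [0.0, 0.765, 0.644, 0.0]
force: [-3.6, -0.9, 15.1]
grip_width: -0.001
grip_force: 7.1
```

Request:
step_arm --plan '[{"offset":[0,0,-4],"rot":[0,0,0],"gripper":0},{"offset":[0,0,-8],"rot":[0,0,0],"gripper":8.5},{"offset":[0,3,-12],"rot":[0,0,0],"gripper":8.5},{"offset":[0,6,-16],"rot":[0,0,0],"gripper":8.5},{"offset":[0,8.5,-18],"rot":[0,0,0],"gripper":8.5},{"offset":[0,8.5,-18],"rot":[0,0,0],"gripper":8.5},{"offset":[0,8.5,-18],"rot":[0,0,0],"gripper":8.5},{"offset":[0,8.5,-18],"rot":[0,0,0],"gripper":8.5}]'

```text
time_s: 4.45
eef_pos: [497.7, 81.3, 291.8]
ee_rot: [-0.001, 0.765, 0.644, -0.001]
force: [0.2, 0.2, -0.4]
grip_width: 0.994
grip_force: 0.0
```

Run:
```python
from h import *
s=sense(); print(s["joints"].round(3),s["eef_pos"].round(1))
d=cap("wrist"); save(d,"w1.png")
P=cloud(d); Z=P[...,2]
m=((Z>82)&(Z<98)&(np.hypot(P[...,0]-499,P[...,1]-80)<45)).astype(np.uint8)
print(m.sum(), np.median(P[m>0],0))
r=cv2.minAreaRect(P[m>0][:,:2].astype(np.float32)); print(r)
g=d["color"].max(-1); p=P[(m>0)&(g>130)]; print('white',len(p),p.mean(0) if len(p) else '')
rp=(d["color"][...,0]>90)&(d["color"][...,1]<50)&(Z>20)&(Z<70); print('leaf z',np.percentile(Z[rp],[5,50,95]))
q=P[rp]; A=np.c_[q[:,:2],np.ones(len(q))]; print(np.linalg.lstsq(A,q[:,2],rcond=None)[0]); print(cv2.minAreaRect(q[:,:2].astype(np.float32)))
```

```text
[-0.071  0.278  1.577  0.     1.289  0.102] [497.7  81.3 291.8]
596 [495.71051883  82.7690318   90.76012731]
((495.30517578125, 81.04515075683594), (41.47544860839844, 12.053905487060547), 61.341156005859375)
white 92 [500.49553597  90.47343896  91.64158387]
leaf z [39.74818992 41.06270761 42.2607561 ]
[-1.68312931e-03  2.60968723e-04  4.18551543e+01]
((504.5638122558594, 78.92048645019531), (148.52745056152344, 183.227783203125), 80.3407974243164)
```

View pics/w1.png

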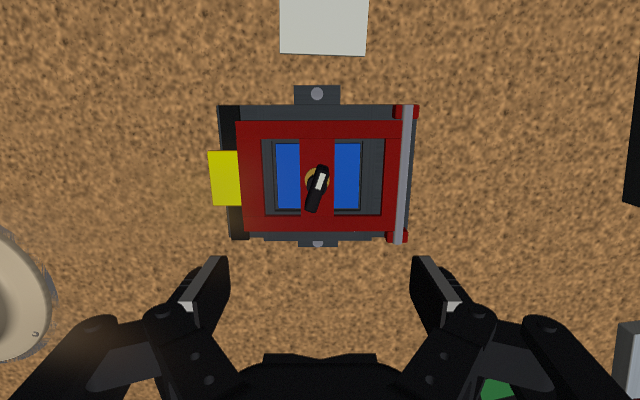

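The wrist view shows the leaf shut, with the blue blank visible under it. The knob is at about (317,188) with its mark up and to the right. In world coordinates it is at (495.4,81), with the bar at 61.3°. The screw is therefore at about 71°, or 1.24 rad. I'll turn the tool 19° and go down to grip.

Request:
step_arm --plan '[{"offset":[-0.1,-0.2,2],"rot":[0,0,7],"gripper":5.5},{"offset":[-0.1,-0.2,5],"rot":[0,0,14],"gripper":5.5},{"offset":[-0.1,-0.2,8],"rot":[0,0,18.9],"gripper":5.5},{"offset":[-0.1,-0.2,11],"rot":[0,0,18.9],"gripper":5.5},{"offset":[-0.1,-0.2,13],"rot":[0,0,18.9],"gripper":5.5},{"offset":[-0.1,-0.2,14.5],"rot":[0,0,18.9],"gripper":5.5},{"offset":[-0.1,-0.2,15.5],"rot":[0,0,18.9],"gripper":5.5},{"offset":[-0.1,-0.2,15.9],"rot":[0,0,18.9],"gripper":5.5},{"offset":[-0.1,-0.2,15.9],"rot":[0,0,18.9],"gripper":5.5}]'

```text
time_s: 5.4
eef_pos: [496.3, 80.5, 133.8]
ee_rot: [-0.0, 0.861, 0.509, -0.0]
force: [0.3, -0.1, -0.6]
grip_width: 0.645
grip_force: 0.0
```

Request:
step_arm --plan '[{"offset":[0,0,0],"rot":[0,0,0],"gripper":3},{"offset":[0,0,0],"rot":[0,0,0],"gripper":2},{"offset":[0,0,0],"rot":[0,0,0],"gripper":0.9},{"offset":[0,0,0],"rot":[0,0,0],"gripper":0.4},{"offset":[0,0,0],"rot":[0,0,0],"gripper":0.0},{"offset":[0,0,0],"rot":[0,0,0],"gripper":0},{"offset":[0,0,0],"rot":[0,0,0],"gripper":0},{"offset":[0,0,0],"rot":[0,0,0],"gripper":0}]' --squeeze 40

```text
time_s: 6.2
eef_pos: [495.1, 81.4, 134.5]
ee_rot: [-0.002, 0.861, 0.509, -0.001]
force: [-11.6, 6.0, 13.6]
grip_width: 0.133
grip_force: 41.1
```

Run:
```python
from h import *
s=sense()
for k in("time_s","joints","eef_pos","force","wrist_torque","grip_width","grip_force"): print(k,np.round(s[k],3))
```

```text
time_s 6.2
joints [-0.071  0.471  1.762  0.002  0.913  0.43 ]
eef_pos [495.095  81.389 134.54 ]
force [-11.602   6.037  13.583]
wrist_torque [ 0.933  1.747 -0.057]
grip_width 0.133
grip_force 41.09
```

Request:
step_arm --plan '[{"offset":[0,-0.15,-0.1],"rot":[0,0,0],"gripper":0},{"offset":[0,-0.15,-0.1],"rot":[0,0,3],"gripper":0},{"offset":[0,-0.15,-0.1],"rot":[0,0,8],"gripper":0},{"offset":[0,-0.15,-0.1],"rot":[0,0,13],"gripper":0},{"offset":[0,-0.15,-0.1],"rot":[0,0,18],"gripper":0},{"offset":[0,-0.15,-0.1],"rot":[0,0,23],"gripper":0},{"offset":[0,-0.15,-0.1],"rot":[0,0,28],"gripper":0},{"offset":[0,-0.15,-0.1],"rot":[0,0,30],"gripper":0},{"offset":[0,-0.15,-0.1],"rot":[0,0,30],"gripper":0}]'

```text
time_s: 7.1
eef_pos: [495.1, 81.2, 135.0]
ee_rot: [-0.0, 0.963, 0.269, -0.0]
force: [-1.7, 0.6, 0.3]
grip_width: 0.131
grip_force: 40.0
```

```bash
cat > st.py <<'E'
from h import *
s=sense(); q=s["ee_rot"]; m=R.from_quat([q[1],q[2],q[3],q[0]]).as_matrix()
for k in("time_s","joints","eef_pos","force","wrist_torque","grip_width","grip_force"): print(k,np.round(s[k],3))
print("bar deg",np.degrees(np.arctan2(m[1,1],m[0,1]))+90,"force tool",(m.T@s["force"]).round(1))
E
python3 st.py
```

```text
time_s 7.1
joints [-0.071  0.469  1.763  0.     0.909  0.955]
eef_pos [495.058  81.217 134.957]
force [-1.741  0.649  0.306]
wrist_torque [ 0.112  0.282 -0.104]
grip_width 0.131
grip_force 40.033
bar deg 31.182195775233815 force tool [-1.2 -1.5 -0.3]
```

Request:
step_arm --plan '[{"offset":[0,0,0],"rot":[0,0,5],"gripper":0},{"offset":[0,0,0],"rot":[0,0,10],"gripper":0},{"offset":[0,0,0],"rot":[0,0,15],"gripper":0},{"offset":[0,0,0],"rot":[0,0,20],"gripper":0},{"offset":[0,0,0],"rot":[0,0,25],"gripper":0},{"offset":[0,0,0],"rot":[0,0,30],"gripper":0},{"offset":[0,0,0],"rot":[0,0,34],"gripper":0},{"offset":[0,0,0],"rot":[0,0,37],"gripper":0},{"offset":[0,0,0],"rot":[0,0,37],"gripper":0}]'

```text
time_s: 8.0
eef_pos: [495.1, 80.8, 134.9]
ee_rot: [0.0, 0.999, -0.05, -0.0]
force: [-1.5, -3.4, -0.7]
grip_width: 0.132
grip_force: 40.0
```

```bash
python3 st.py
```

```text
time_s 8.0
joints [-7.200e-02  4.690e-01  1.763e+00 -1.000e-03  9.090e-01  1.600e+00]
eef_pos [495.118  80.778 134.923]
force [-1.542 -3.362 -0.688]
wrist_torque [-0.634  0.381 -0.031]
grip_width 0.132
grip_force 40.014
bar deg -5.760818814894137 force tool [-1.2  3.5  0.7]
```

Request:
step_arm --plan '[{"offset":[0,0,0],"rot":[0,0,1],"gripper":0},{"offset":[0,0,0],"rot":[0,0,2],"gripper":0},{"offset":[0,0,0],"rot":[0,0,3],"gripper":0},{"offset":[0,0,0],"rot":[0,0,3],"gripper":0}]'

```text
time_s: 8.4
eef_pos: [495.1, 80.8, 134.9]
ee_rot: [0.0, 0.997, -0.077, -0.0]
force: [-2.4, -4.7, 0.1]
grip_width: 0.131
grip_force: 40.0
```

```bash
python3 st.py
```

```text
time_s 8.4
joints [-7.200e-02  4.700e-01  1.763e+00 -1.000e-03  9.090e-01  1.653e+00]
eef_pos [495.12   80.776 134.865]
force [-2.392 -4.735  0.066]
wrist_torque [-1.025  0.344 -0.08 ]
grip_width 0.131
grip_force 40.032
bar deg -8.791448193617455 force tool [-1.6  5.  -0.1]
```

Request:
step_arm --plan '[{"offset":[0,0,0],"rot":[0,0,1],"gripper":0},{"offset":[0,0,0],"rot":[0,0,2],"gripper":0},{"offset":[0,0,0],"rot":[0,0,2],"gripper":0}]'

```text
time_s: 8.7
eef_pos: [495.1, 80.8, 134.9]
ee_rot: [0.001, 0.996, -0.093, -0.0]
force: [-2.7, -5.4, -1.3]
grip_width: 0.133
grip_force: 40.6
```

```bash
python3 st.py
```

```text
time_s 8.7
joints [-7.200e-02  4.700e-01  1.763e+00 -1.000e-03  9.090e-01  1.687e+00]
eef_pos [495.1    80.802 134.851]
force [-2.691 -5.389 -1.255]
wrist_torque [-1.     0.46   0.489]
grip_width 0.133
grip_force 40.638
bar deg -10.71701399102534 force tool [-1.6  5.8  1.3]
```

Request:
step_arm --plan '[{"offset":[0,0,0],"rot":[0,0,1],"gripper":0},{"offset":[0,0,0],"rot":[0,0,2],"gripper":0},{"offset":[0,0,0],"rot":[0,0,2],"gripper":0}]'

```text
time_s: 9.0
eef_pos: [495.1, 80.9, 134.8]
ee_rot: [0.001, 0.994, -0.11, -0.0]
force: [-1.8, -4.9, -1.2]
grip_width: 0.133
grip_force: 52.4
```

```bash
python3 st.py
```

```text
time_s 9.0
joints [-0.072  0.47   1.763 -0.002  0.909  1.721]
eef_pos [495.074  80.851 134.84 ]
force [-1.797 -4.926 -1.185]
wrist_torque [-0.814  0.376  1.07 ]
grip_width 0.133
grip_force 52.393
bar deg -12.628045560568836 force tool [-0.7  5.2  1.2]
```

The stop is clear: wrist torque climbs past a bar angle of about -9.3°, which matches the jig's yaw. I'll back off to 80.5°, which is -93.3° from here.

Request:
step_arm --plan '[{"offset":[0,0,0],"rot":[0,0,-4],"gripper":0},{"offset":[0,0,0],"rot":[0,0,-9],"gripper":0},{"offset":[0,0,0],"rot":[0,0,-14],"gripper":0},{"offset":[0,0,0],"rot":[0,0,-19],"gripper":0},{"offset":[0,0,0],"rot":[0,0,-24],"gripper":0},{"offset":[0,0,0],"rot":[0,0,-29],"gripper":0},{"offset":[0,0,0],"rot":[0,0,-34],"gripper":0},{"offset":[0,0,0],"rot":[0,0,-39],"gripper":0},{"offset":[0,0,0],"rot":[0,0,-43],"gripper":0},{"offset":[0,0,0],"rot":[0,0,-45],"gripper":0}]'

```text
time_s: 10.0
eef_pos: [495.0, 81.3, 134.8]
ee_rot: [-0.0, 0.96, 0.279, -0.0]
force: [-2.6, -0.7, -0.5]
grip_width: 0.132
grip_force: 39.9
```

```bash
python3 st.py
```

```text
time_s 10.0
joints [-0.071  0.47   1.764  0.     0.909  0.935]
eef_pos [495.04   81.273 134.807]
force [-2.64  -0.666 -0.513]
wrist_torque [-0.313  0.293 -0.045]
grip_width 0.132
grip_force 39.948
bar deg 32.3579356169843 force tool [-2.6 -0.9  0.5]
```

Request:
step_arm --plan '[{"offset":[0,0,0],"rot":[0,0,-5],"gripper":0},{"offset":[0,0,0],"rot":[0,0,-10],"gripper":0},{"offset":[0,0,0],"rot":[0,0,-15],"gripper":0},{"offset":[0,0,0],"rot":[0,0,-20],"gripper":0},{"offset":[0,0,0],"rot":[0,0,-25],"gripper":0},{"offset":[0,0,0],"rot":[0,0,-30],"gripper":0},{"offset":[0,0,0],"rot":[0,0,-35],"gripper":0},{"offset":[0,0,0],"rot":[0,0,-40],"gripper":0},{"offset":[0,0,0],"rot":[0,0,-45],"gripper":0},{"offset":[0,0,0],"rot":[0,0,-48.3],"gripper":0},{"offset":[0,0,0],"rot":[0,0,-48.3],"gripper":0},{"offset":[0,0,0],"rot":[0,0,-48.3],"gripper":0}]'

```text
time_s: 11.2
eef_pos: [494.6, 81.7, 134.8]
ee_rot: [-0.001, 0.763, 0.646, -0.0]
force: [-5.3, 1.6, 1.1]
grip_width: 0.136
grip_force: 40.3
```

```bash
python3 st.py
python3 - <<'E'
from h import *
for n in("side","wrist"):
    d=cap(n); save(d,n+"_end.png")
    if n=="side": cv2.imwrite("pics/side_end.png",cv2.resize(d["color"][100:300,220:420,::-1],None,fx=3,fy=3))
E
```

```text
time_s 11.2
joints [-7.100e-02  4.690e-01  1.764e+00  1.000e-03  9.100e-01  9.400e-02]
eef_pos [494.563  81.657 134.766]
force [-5.326  1.564  1.056]
wrist_torque [0.184 0.783 0.091]
grip_width 0.136
grip_force 40.341
bar deg 80.50420252403084 force tool [ 0.7 -5.5 -1. ]
```

View pics/wrist_end.png

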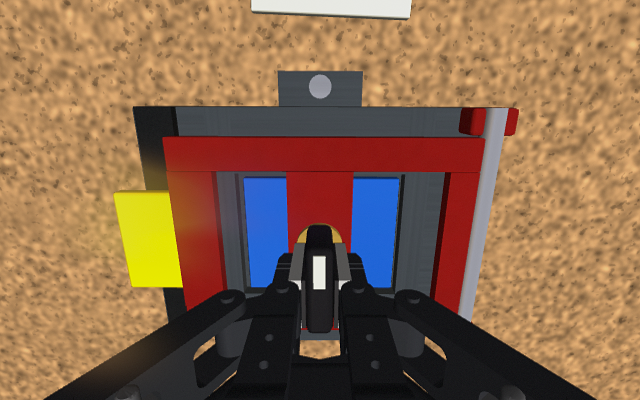

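View pics/side_end.png

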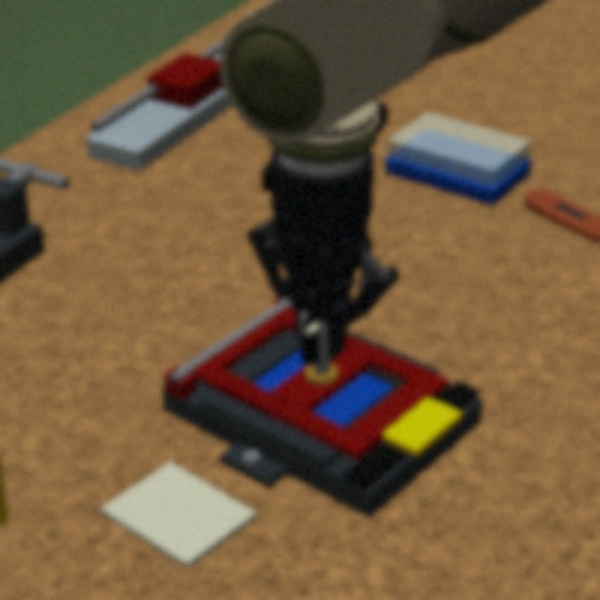

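The wrist view shows the knob gripped at about (319,275), perpendicular to the leaf's length, with the leaf shut and the blue blank beneath it. The side view shows the leaf lying flat and the spare blank where it was. I'm handing the job in.

```bash
python3 -c "from rig import *; print(finish_job())"
```

```text
the job is handed in; nothing more can be done
None
```

The leaf is shut flat, and the knob was seated against its stop, then backed off a quarter turn; the gripper still holds it there, the blank is in its nest, and the job was handed in at about 11 s.

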